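Set filters in a row for blow-off and hold the air selector at the third click

ROBOT

A 7-joint arm with a two-finger parallel gripper is mounted at the origin on the work surface. World frame = base frame: x ahead of the robot, y to its left, z up, the work surface at z = 0. Lengths are in m, angles in rad, forces in N, time in s.
With the tool pointing down it reaches from about 0.425 to 0.925 m from the base axis. Payload 6.8 kg.
Tool frame: the origin (TCP) lies midway between the tips of the shut fingers; the grasp point (between the pads) lies 19 mm behind it; z points along the fingers, x is the direction in which the jaws open and shut, and the axes are right-handed (so a half turn about z gives the same grasp; the last joint's range is limited). The gripper opens to 85 mm and grips with 20 to 120 N. Pads are 22 mm wide; open, the fingers measure 114 mm over their backs; the gripper's body (76 mm by 85 mm) begins 54 mm behind the grasp point. The pads swing forward as they close: fully open they stand 13 mm farther back than shut.
Start: joints at [-0.108, 0.477, 0.022, 1.555, -0.011, 1.109, -0.083], TCP at [0.675, 0, 0.231] pointing down, gripper open.
Joint ranges: [-2.96, 2.96], [-0.34, 2.1], [-1.41, 1.46], [0.24, 2.44], [-1.37, 4.51], [0.17, 1.92], [-2.96, 2.96]. Speed limits (rad/s): [2.39, 2.39, 3.14, 3.14, 3.14, 3.14, 3.14].

INTERFACE

Orientations are given as a unit quaternion [w, x, y, z].
In Python, from station import bot, imaging, nets gives the robot as it stands. The module is installed in compiled form; this text tells all that it offers.
- The arm moves only by the tool apply_moves, never from a script. Its argument "moves" is text: rows parted by semicolons, each of 7 numbers parted by spaces: the gripper command: -1 is fully open, 1 is shut, values between are in proportion, then the shift along the tool's x, y, z normalised to -1 to 1, where 1 is 120 mm, then the turn, a rotation vector about the tool's x, y, z normalised to -1 to 1, where 1 is 4 degrees. In form: hand dx dy dz rx ry rz; .... A call has 1 to 12 rows; each row shifts and turns the commanded pose from where the row before left it, along the tool's axes as they then stand; what a row does not reach is not made up. A row lasts 1/12 s, in which the tool goes at most 41.7 mm and 7.16 degrees, less where a joint would pass 70% of its speed; a pose out of reach is approached as far as the arm can. A call with a number of a shift or a turn outside -1 to 1 is refused whole. A call with a gripper value outside its range is refused whole. The fingers move at their own pace and stop on an object; "force" is the grip in N (left out, the last holds). Time passes only in rows, so rows that do not move let the fingers close. It gives the time, the measured TCP pose, the force and the opening at its end, in the units of the state.
- bot.get_obs(): the state, without advancing time (a new reading comes with each control period).
- imaging.read_camera(name): name is "scene" or "side" or "wrist"; returns a dict with "image" (420x560x3 uint8, red, green, blue), "fx", "fy", "cx", "cy" (pixels), "view" (4x4, takes a point from world to camera coordinates); the wrist camera has in their place "mount" (4x4, takes a point from camera to tool coordinates, whose origin is the TCP and whose axes are the tool frame's). Camera axes: x right, y down, z forward; pixel columns grow to the right and rows downward; lengths in m; the calibration is good to about 2 mm. A picture is of the moment at which its call begins: read the wrist's pose just before it. There is no depth.
- bot.hand_in(): hands the job in, once; it reports no verdict.
Trained networks look in a picture, given as the dict that the camera call returned (one of the last four; its "shot" number tells which), for a name from the list of things; names that differ only in an ending like _2 or _b are one class to them, and where a whole thing is asked for, a point or a joint stands for the part that bears it (a point fixed in the world has none). Each returns a list of dicts, best first, with "score" (0 to 1); they miss things now and then, are a little off and sometimes report something else, mostly with a low value. They report only what shows in the picture. A call takes as long as a camera call. They do not tell look-alikes from the thing itself.
- nets.spot_in(picture, name): "rect" ([left, top, right, bottom] in pixels, round what is visible of it).
- nets.outline_of(picture, name): "region" (420x560 bool, what is visible of it) and "rect" ([left, top, right, bottom] in pixels, round what is visible of it).
- nets.spot_point(picture, name): "location" ([column, row] in pixels: a listed point, or the origin of a listed thing).
The state is a dict: "t": time; "q": joint angles; "joint_vel": joint speeds; "joint_torque": joint torques, N m; "eef_pos": TCP position; "tool_rot": TCP orientation; "contact_force": force on the tool from outside, world axes, zero at the start; "torque": the same for the moment, N m; "gripper_width": opening from 0.0 (shut) to 1.0 (fully open).
Only numpy, scipy, OpenCV 4.12 (cv2) and the standard library are available. Lean on these libraries where they do the work, as an engineer would, in place of code of your own. Each camera call takes 0.05 s, during which the arm holds its last target.

TASK

Stand the two loose round pleated filters upright in the channel of the blow-off ledge, so that with the one already there they make one neat side-by-side row with less than a finger's width (15 mm) between neighbours. Then take the air selector knob, turn it clockwise from its parked end, counting clicks, to the third stop and not beyond, and finish while still holding it there: do not let go, its spring would turn it back. Leave everything else on the bench where it is.

Things in the scene. Friction and masses are not known exactly. Their poses are not given: they have to be found in the camera images.
- filter_row: pleated round filter cartridge with black end caps, upright, 54 diameter x 70 tall, about 0.16 kg; origin at the centre of its underside, z up; this one already stands on the ledge, near the ledge's +y end. Loose.
- filter_a: pleated round filter cartridge with black end caps, upright, 54 diameter x 70 tall, about 0.16 kg; origin at the centre of its underside, z up; stands loose on the bench. Rigid, may be gripped across its diameter.
- filter_b: same as filter_a, the other loose one on the bench.
- ledge: fixed aluminium blow-off ledge, 100 (x) x 250 (y) x 30 high. Origin under its centre; x across, away from the robot; y along it. Filters stand on its flat top, 30 above the origin, in the channel along y between two lips 7 high; the channel is 76 wide, centred on x = 0, ends open. A low air pipe with nozzles (up to 56 high) runs along it 85 beyond the origin in +x.
- pod: fixed grey box of the air selector, 116 x 116 x 60 high; origin under its centre; the knob sits on its top, on its vertical centre line.
- selector_grip (a point): point on the knob's vertical turning axis at the height to grip, 93 above the bench. The grip is an upright black bar, 50 long along this frame's x (pointed nose at -x), 14 wide along its y, from 70 to 106 above the bench, on a disc 52 in diameter whose top is 70 above the bench. The frame turns with the knob.
- selector (a joint): knob angle, rad: 0 = parked end, where it starts; grows clockwise seen from above. Click stops every 25 degrees: 0.436, 0.873, third 1.309, two more beyond; end at 2.27. A return spring (0.11 N m parked, 0.18 at the third stop) outdoes the clicks, so it runs back if let go. Clicks add or take 0.08 N m: resistance jumps up just past each stop and is low before the next.
- spray_can: bystander, leave alone: white spray can, standing, 60 across x 150 tall; loose.
- socket: bystander, leave alone: steel socket, standing ring 26 across x 30 tall, between the two loose filters; loose.
- ratchet: bystander, leave alone: steel wrench, 180 long, lying; loose.
- screwdriver: bystander, leave alone: screwdriver, 200 long, lying; loose.
- panel_filter: bystander, leave alone: flat panel air filter, 130 x 200 x 44, lying; loose.
- jar: bystander, leave alone: glass jar, 70 across x 90 tall, standing; loose.
- impact_driver: bystander, leave alone: cordless driver, about 160 x 200 x 56 high, lying on its side; loose.
Mind the look-alikes: they are no part of the job. What is shaped like the filter_row but blue, orange or purple is not meant.

How it is judged:
On the way, in this order (a step that is already met when the one before it is completed fails the run):
1. all three filters stand released in one row on the ledge, the knob still parked (x of filter_row in the frame of ledge between -0.016 and 0.016 m and y of filter_row in the frame of ledge between -0.125 and 0.125 m and z of filter_row in the frame of ledge between 0.025 and 0.035 m and angle between each of filter_row, filter_a, filter_b's own z axis and vertical below 0.1 rad and linear speed of each of filter_row, filter_a, filter_b below 0.03 m/s and contact force between the fingers and filter_row below 0.3 N and x of filter_a in the frame of ledge between -0.016 and 0.016 m and y of filter_a in the frame of ledge between -0.125 and 0.125 m and z of filter_a in the frame of ledge between 0.025 and 0.035 m and contact force between the fingers and filter_a below 0.3 N and x of filter_b in the frame of ledge between -0.016 and 0.016 m and y of filter_b in the frame of ledge between -0.125 and 0.125 m and z of filter_b in the frame of ledge between 0.025 and 0.035 m and contact force between the fingers and filter_b below 0.3 N and ((horizontal distance between filter_row and filter_a below 0.073 m and horizontal distance between filter_a and filter_b below 0.073 m) or (horizontal distance between filter_row and filter_b below 0.073 m and horizontal distance between filter_b and filter_a below 0.073 m)) and value of joint selector below 0.2 rad), for 0.2 s.
2. the knob has reached the third stop in the fingers (value of joint selector between 1.179 and 1.439 rad and contact force between the fingers and selector above 1 N), for 0.2 s.
At the end, for the whole second after the job is handed in: All three filters stand upright (within 0.1 rad) and untouched on the ledge's channel floor, in one row with neighbouring centres less than 73 mm apart (gaps under 19 mm); the knob is still, within 0.13 rad of the third stop (1.309 rad), and the fingers bear on it with more than 1 N (all of step 2 and x of filter_row in the frame of ledge between -0.016 and 0.016 m and y of filter_row in the frame of ledge between -0.125 and 0.125 m and z of filter_row in the frame of ledge between 0.025 and 0.035 m and angle between each of filter_row, filter_a, filter_b's own z axis and vertical below 0.1 rad and linear speed of each of filter_row, filter_a, filter_b below 0.03 m/s and contact force between the fingers and filter_row below 0.3 N and x of filter_a in the frame of ledge between -0.016 and 0.016 m and y of filter_a in the frame of ledge between -0.125 and 0.125 m and z of filter_a in the frame of ledge between 0.025 and 0.035 m and contact force between the fingers and filter_a below 0.3 N and x of filter_b in the frame of ledge between -0.016 and 0.016 m and y of filter_b in the frame of ledge between -0.125 and 0.125 m and z of filter_b in the frame of ledge between 0.025 and 0.035 m and contact force between the fingers and filter_b below 0.3 N and ((horizontal distance between filter_row and filter_a below 0.073 m and horizontal distance between filter_a and filter_b below 0.073 m) or (horizontal distance between filter_row and filter_b below 0.073 m and horizontal distance between filter_b and filter_a below 0.073 m)) and velocity of joint selector between -0.1 and 0.1 rad/s); the arm keeps its last pose, push and grip.
It fails at once if the knob is turned well past the third stop, towards the fourth (value of joint selector above 1.549 rad).
It fails at once if a bystander is shifted by more than 30 mm (distance of any of spray_can, socket, ratchet, screwdriver, panel_filter, jar, impact_driver from where it was at the start of the episode above 0.03 m).
It also fails if it takes over 67 s, if anything falls off the work surface, if the arm or the gripper's body presses on something with over 40 N, if the wrist force passes 120 N, or if a joint passes its speed limit or range.

## Working session

There is one attempt and no reset: what is moved stays moved. The work goes in short steps, Python scripts to look and compute and a tool call to move; the robot and the scene stay as the last step left them, time stands still between calls to the robot, and variables do not carry over. Pictures are saved under pics/ and viewed, and the job is handed in when it is done.

Besides the shell and the picture viewer there is one more tool, called after "Emit:" by a JSON object that holds its "fn" and its "kwargs". apply_moves: Moves the arm, as the interface text tells. Scaled input: -1 to 1 covers 120 mm each way for a shift and 4 degrees each way for a turn. Its arguments: {"type":"object","properties":{"moves":{"type":"string"},"force":{"type":"number"}},"required":["moves"]}

```bash
mkdir -p pics; cat > h.py <<'E'
import numpy as np, cv2
from station import bot, imaging, nets
from scipy.spatial.transform import Rotation as R
def ray(p,uv):
    d=np.array([(uv[0]-p['cx'])/p['fx'],(uv[1]-p['cy'])/p['fy'],1.0])
    if 'view' in p: M=np.linalg.inv(p['view'])
    else: M=p['T']
    return M[:3,3], M[:3,:3]@d
def onz(p,uv,z):
    o,d=ray(p,uv); return o+d*(z-o[2])/d[2]
def proj(p,X):
    V=p['view'] if 'view' in p else np.linalg.inv(p['T'])
    c=V[:3,:3]@np.asarray(X)+V[:3,3]; return np.array([p['fx']*c[0]/c[2]+p['cx'],p['fy']*c[1]/c[2]+p['cy']])
def cam(n):
    if n=='wrist':
        s=bot.get_obs()
    p=imaging.read_camera(n)
    if n=='wrist':
        q=s['tool_rot']; T=np.eye(4); T[:3,:3]=R.from_quat([q[1],q[2],q[3],q[0]]).as_matrix(); T[:3,3]=s['eef_pos']; p['T']=T@p['mount']
    return p
def save(p,f,im=None): cv2.imwrite('pics/'+f,cv2.cvtColor(p['image'] if im is None else im,cv2.COLOR_RGB2BGR))
E
python3 - <<'E'
from h import *
print(bot.get_obs())
for n in ['scene','side','wrist']:
    p=cam(n); save(p,n+'0.png')
    for k in ['filter_a','ledge','pod','selector_grip']:
        r=nets.spot_in(p,k) if k!='selector_grip' else []
        print(n,k,[(np.round(x['rect']).tolist(),round(x['score'],2)) for x in r][:6])
        r=nets.spot_point(p,k)
        for x in r[:6]: print('   pt',np.round(x['location'],1),round(x['score'],2),np.round(onz(p,x['location'],0.093 if k=='selector_grip' else 0),3))
E
```

```text
{'t': 0.0, 'q': array([-0.10810802,  0.47776114,  0.02233497,  1.55645003, -0.01148626,
        1.10929096, -0.08309775]), 'joint_vel': array([ 1.52274065e-04,  4.83317896e-04,  1.47607804e-03,  2.38176999e-04,
       -7.78893977e-04,  1.62348046e-03, -2.73197515e-05]), 'joint_torque': array([-5.45967814e-04, -5.96443820e+01,  1.60769675e+00, -2.81194621e+01,
        1.24063640e-02,  9.39900521e-03,  2.20753498e-05]), 'eef_pos': array([ 6.74413155e-01, -1.00942703e-05,  2.30352346e-01]), 'tool_rot': array([ 7.06242389e-05,  9.99999603e-01,  2.11233668e-05, -8.87850136e-04]), 'contact_force': array([ 0.10471008, -0.14599013,  0.78756223]), 'torque': array([-0.00598267,  0.02351112,  0.04611379]), 'gripper_width': 0.998823879673392}
scene filter_a [([220.0, 270.0, 241.0, 297.0], 0.63), ([169.0, 241.0, 191.0, 270.0], 0.58)]
   pt [269.  191.6] 0.71 [0.434 0.094 0.   ]
   pt [182.7 263.7] 0.59 [ 0.445 -0.332  0.   ]
   pt [229.8 293.3] 0.58 [ 0.63  -0.329  0.   ]
scene ledge [([301.0, 171.0, 381.0, 216.0], 0.66), ([343.0, 157.0, 359.0, 176.0], 0.26)]
   pt [335.1 187.8] 0.67 [0.608 0.255
[... 538 characters left out ...]

   pt [377.8 309.8] 0.43 [ 0.701 -0.314  0.   ]
side ledge [([223.0, 160.0, 287.0, 223.0], 0.93)]
   pt [248.2 196.8] 0.86 [0.624 0.234 0.   ]
side pod [([229.0, 228.0, 287.0, 283.0], 0.73), ([268.0, 329.0, 296.0, 368.0], 0.68), ([230.0, 156.0, 248.0, 179.0], 0.15)]
   pt [260.9 262.3] 0.6 [ 0.53  -0.044  0.   ]
side selector_grip []
   pt [258.3 235.8] 0.7 [ 0.525 -0.044  0.093]
wrist filter_a [([98.0, 382.0, 138.0, 417.0], 0.64)]
   pt [137.8 383.6] 0.82 [ 0.437 -0.335  0.   ]
wrist ledge [([158.0, 0.0, 312.0, 112.0], 0.65)]
wrist pod [([94.0, 169.0, 218.0, 274.0], 0.78)]
   pt [168.6 215.2] 0.78 [ 0.521 -0.046  0.   ]
wrist selector_grip []
   pt [133.4 240.6] 0.77 [ 0.52  -0.043  0.093]
```

View pics/scene0.png

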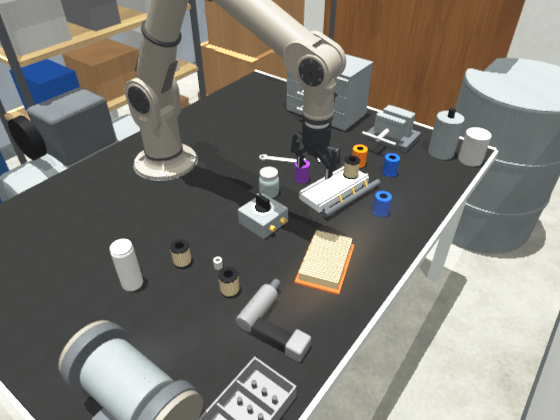

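View pics/side0.png

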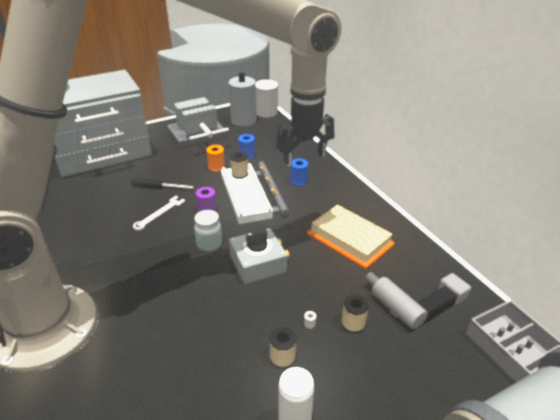

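View pics/wrist0.png

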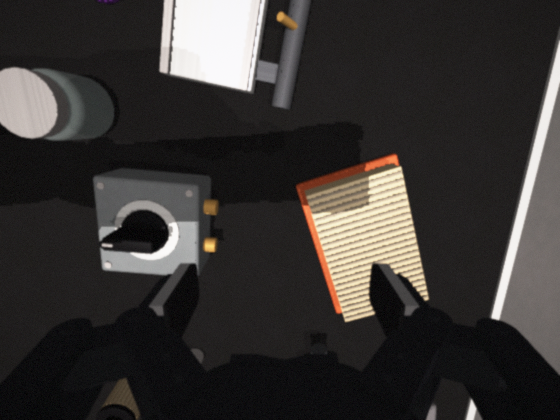

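Scene view: the tan filters with black caps are at (180,253) and (229,282), and the row filter is at (351,165). The look-alikes are blue at (391,165) and (382,204), orange at (360,156) and purple at (302,171). The tan pair fits the description. I'll enlarge a crop to confirm and measure the ledge.

```bash
python3 - <<'E'
from h import *
ims=[]
for n in ['scene','side']:
    p=cam(n)
    for k in ['socket','spray_can','jar','filter_row']:
        for x in nets.spot_point(p,k)[:4]: print(n,k,np.round(x['location'],1),round(x['score'],2),np.round(onz(p,x['location'],0.03 if k=='filter_row' else 0),3))
    r=nets.outline_of(p,'ledge')
    o=p['image'].copy()
    if n=='scene': a=p['image'][225:305,150:270]; b=p['image'][135:225,290:410]
    else: a=p['image'][290:380,250:385]; b=p['image'][140:230,190:325]
    ims+= [cv2.resize(a,(390,290),interpolation=3),cv2.resize(b,(390,290),interpolation=3)]
save(p,'crop.png',np.vstack([np.hstack(ims[:2]),np.hstack(ims[2:])]))
E
```

```text
scene socket [219.8 268.3] 0.51 [ 0.545 -0.278  0.   ]
scene spray_can [131.5 278.3] 0.68 [ 0.37  -0.461  0.   ]
scene jar [269.8 190.2] 0.9 [ 0.431  0.102 -0.   ]
scene filter_row [389.3 169.4] 0.89 [0.726 0.434 0.03 ]
scene filter_row [349.6 173.6] 0.67 [0.624 0.323 0.03 ]
scene filter_row [358.2 166.3] 0.66 [0.626 0.382 0.03 ]
scene filter_row [301.6 177.2] 0.65 [0.499 0.2   0.03 ]
side socket [308.  324.4] 0.59 [ 0.534 -0.275  0.   ]
side socket [255.6 234.4] 0.36 [0.566 0.063 0.   ]
side spray_can [376.2 309.6] 0.45 [ 0.698 -0.312  0.   ]
side spray_can [279.4 356.9] 0.23 [ 0.436 -0.322  0.   ]
side jar [210.5 242.3] 0.81 [0.443 0.091 0.   ]
side filter_row [205.4 215.3] 0.88 [0.462 0.172 0.03 ]
side filter_row [241.1 175.1] 0.69 [0.637 0.312 0.03 ]
side filter_row [245.6 155. ] 0.64 [0.701 0.416 0.03 ]
```

View pics/crop.png

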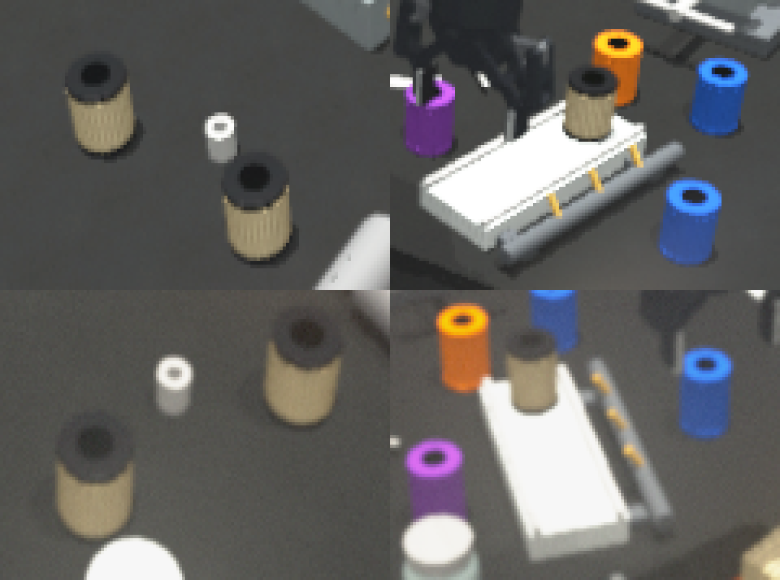

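The crop shows both bench filters as tan with black caps, so they are confirmed. The impact driver lies close to B, so I'll go there and look from the wrist.

Emit:
{"fn": "apply_moves", "kwargs": {"moves": "-1 -0.06 0.33 0 0 0 0;-1 -0.06 0.33 0 0 0 0;-1 -0.06 0.33 0 0 0 0;-1 -0.06 0.33 0 0 0 0;-1 -0.06 0.33 0 0 0 0;-1 -0.06 0.33 0 0 0 0;-1 -0.06 0.33 0 0 0 0;-1 -0.06 0.33 0 0 0 0;-1 -0.06 0.33 0 0 0 0;-1 0 0 0 0 0 0"}}

```text
t: 2.63
eef_pos: [0.6051, -0.3683, 0.2314]
tool_rot: [0.004, 1.0, -0.006, -0.001]
contact_force: [0.0, -1.2, 1.0]
gripper_width: 1.001
```

```bash
python3 - <<'E'
from h import *
p=cam('wrist'); save(p,'w1.png'); print(np.round(p['mount'],3),p['fx'],bot.get_obs()['eef_pos'])
for k in ['filter_a','socket','impact_driver']:
    for x in nets.spot_point(p,k)[:4]: print(k,np.round(x['location'],1),round(x['score'],2),np.round(onz(p,x['location'],0),3))
    for x in nets.spot_in(p,k)[:4]: print(k,np.round(x['rect'],1),round(x['score'],2))
E
```

```text
[[ 1.    -0.001  0.     0.001]
 [ 0.     0.956  0.295 -0.076]
 [-0.    -0.295  0.956 -0.144]
 [ 0.     0.     0.     1.   ]] 293.22591768092366 [ 0.60695931 -0.36346957  0.23124507]
filter_a [148.1 151.2] 0.87 [ 0.435 -0.329  0.   ]
filter_a [302.1 140.9] 0.86 [ 0.629 -0.319  0.   ]
filter_a [273.9 118.9 329.  176. ] 0.95
filter_a [ 94.2 129.8 170.5 181.1] 0.77
socket [210.   92.3 232.8 116.8] 0.78
impact_driver [371.5  62.6 547.3 219.9] 0.7
```

View pics/w1.png

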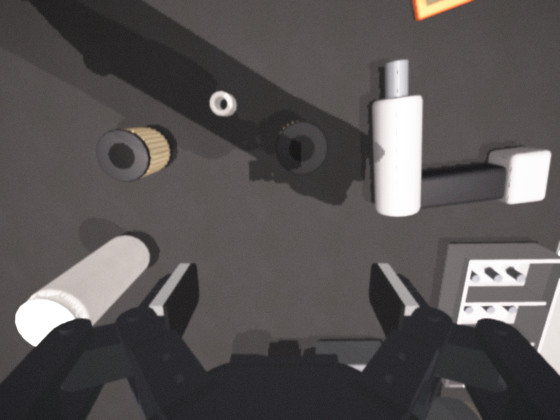

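The view shows filter A's cap centre at about (124,155), B's at about (302,147), the socket at (222,103) and the driver body's left edge at column 373.

```bash
python3 - <<'E'
from h import *
p=cam('wrist'); s=bot.get_obs(); print(s['eef_pos'],s['tool_rot'])
print('A',onz(p,(123.5,155.5),.07)); print('B',onz(p,(301.5,147),.07))
for z in (0,.028,.056): print('drv',onz(p,(373,150),z),onz(p,(384,80),z), 'sock',onz(p,(222,103),z))
save(p,'w1c.png',cv2.resize(p['image'][90:200,80:380],(800,293),interpolation=3))
E
```

```text
[ 0.61105168 -0.35450196  0.23137578] [-3.32141155e-04  9.99999057e-01  1.32342062e-03  1.52838602e-04]
A [ 0.44724373 -0.31299856  0.07      ]
B [ 0.63017865 -0.3039904   0.07      ]
drv [ 0.72446472 -0.31326983  0.        ] [ 0.72995244 -0.2322588   0.        ] sock [ 0.53778232 -0.258168    0.        ]
drv [ 0.71604959 -0.31069184  0.028     ] [ 0.72112784 -0.23572549  0.028     ] sock [ 0.5432966  -0.25970147  0.028     ]
drv [ 0.70763445 -0.30811385  0.056     ] [ 0.71230323 -0.23919219  0.056     ] sock [ 0.54881087 -0.26123493  0.056     ]
```

View pics/w1c.png

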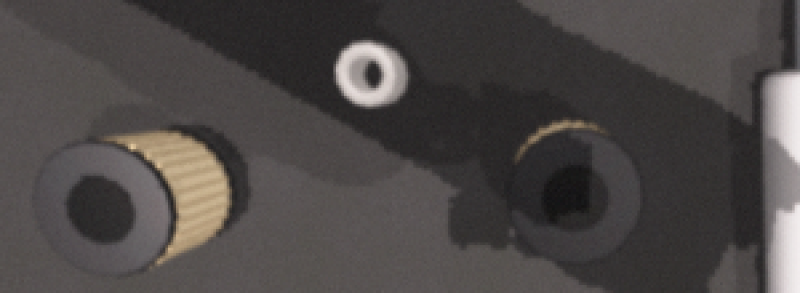

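The first picture was taken before the arm had settled. I'll measure again.

```bash
python3 - <<'E'
from h import *
p=cam('wrist'); s=bot.get_obs(); print(s['eef_pos'],s['tool_rot'])
for uv in [(296,163),(119,168)]: print(onz(p,uv,.07))
for x in nets.spot_point(p,'filter_a')[:4]: print(np.round(x['location'],1),np.round(onz(p,x['location'],0),3))
for X in [(.63,-.329),(.44,-.33),(.628,-.322),(.444,-.329)]: print(X,proj(p,X+(.07,)),proj(p,X+(0,)))
save(p,'w2c.png',cv2.resize(p['image'][90:200,80:380],(800,293),interpolation=3))
p=cam('side')
im=p['image'].copy()
for X in [(.628,-.32),(.444,-.329)]:
  for z in (0,.07):
    pts=np.array([proj(p,(X[0]+.027*np.cos(a),X[1]+.027*np.sin(a),z)) for a in np.linspace(0,6.3,40)])*8-np.array([250,290])*0
    cv2.polylines(im,[pts.astype(int)],True,(0,255,0),1,cv2.LINE_AA,3)
save(p,'s2c.png',cv2.resize(im[280:390,240:390],(750,550),interpolation=3))
E
```

```text
[ 0.61087977 -0.35485911  0.23138305] [-2.37721726e-04  9.99999381e-01  1.07990899e-03  1.21168245e-04]
[ 0.62470851 -0.32055086  0.07      ]
[ 0.44039397 -0.32612464  0.07      ]
[292.9 153.7] [ 0.624 -0.318  0.   ]
[146.4 164.2] [ 0.437 -0.332  0.   ]
(0.63, -0.329) [300.94360727 171.12692879] [297.80884689 162.14024907]
(0.44, -0.33) [119.22732336 171.702285  ] [148.64091091 162.61454598]
(0.628, -0.322) [299.14950591 164.40815466] [296.32053668 156.5819293 ]
(0.444, -0.329) [122.90292225 170.75733513] [151.68049965 161.83192103]
```

View pics/w2c.png

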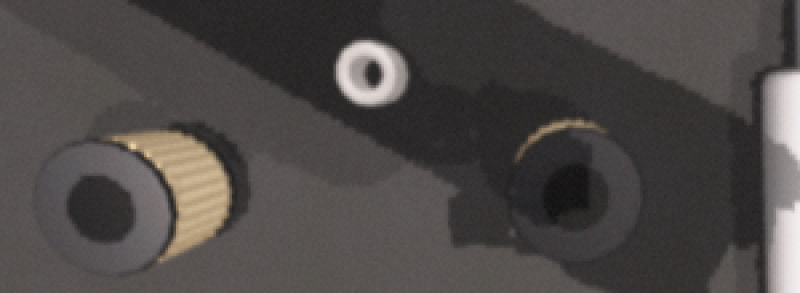

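View pics/s2c.png

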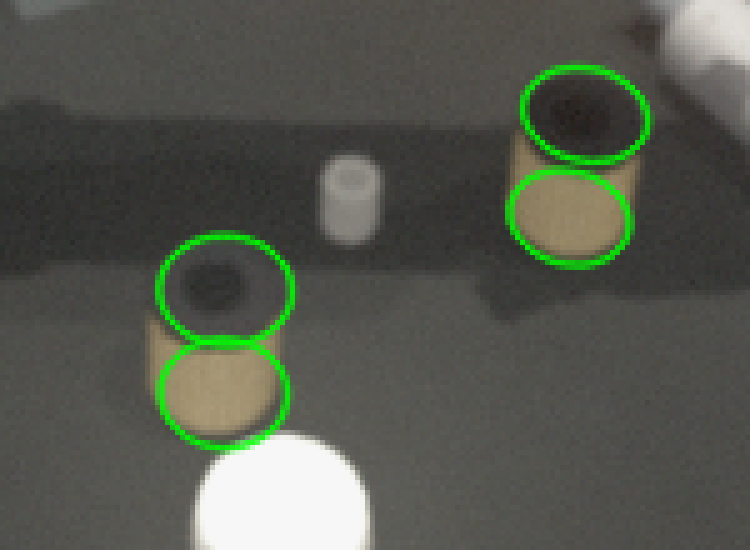

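B is at about (0.627,-0.321). I'll descend on it in two stages.

Emit:
{"fn": "apply_moves", "kwargs": {"moves": "-1 0.133 -0.283 0 0 0 0;-1 0 0 0.25 0 0 0;-1 0 0 0.25 0 0 0;-1 0 0 0.25 0 0 0;-1 0 0 0.2 0 0 0;-1 0 0 0 0 0 0;-1 0 0 0 0 0 0", "force": 40}}

```text
t: 3.77
eef_pos: [0.6255, -0.3218, 0.1164]
tool_rot: [-0.001, 1.0, 0.0, -0.001]
contact_force: [0.1, 0.2, 0.6]
gripper_width: 1.001
```

```bash
python3 - <<'E'
from h import *
p=cam('wrist'); save(p,'w3.png');print(bot.get_obs()['eef_pos'])
E
```

```text
[ 0.62674966 -0.32257417  0.11829474]
```

View pics/w3.png

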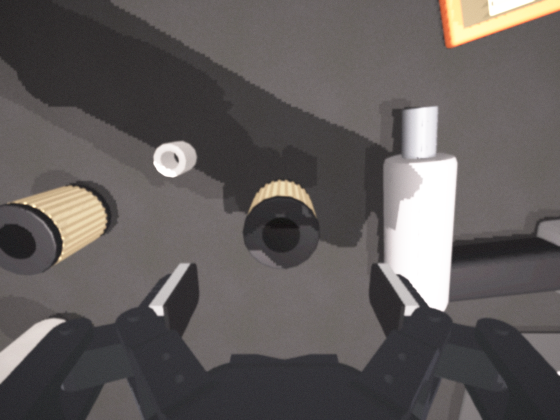

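B is centred at column 281, between the pads. I'll check driver clearance numerically before going down.

```bash
python3 - <<'E'
from h import *
p=cam('wrist')
for z in (.0,.028,.056): print(onz(p,(385,230),z), onz(p,(384,170),z))
print(onz(p,(281,231),.07))
E
```

```text
[ 0.72446778 -0.34665433  0.        ] [ 0.7177181  -0.28918557  0.        ]
[ 0.71410235 -0.33599325  0.028     ] [ 0.70807366 -0.28466324  0.028     ]
[ 0.70373691 -0.32533217  0.056     ] [ 0.69842922 -0.28014091  0.056     ]
[ 0.62576705 -0.32069989  0.07      ]
```

Emit:
{"fn": "apply_moves", "kwargs": {"moves": "-1 0 -0.01 0.25 0 0 0;-1 0 0 0.25 0 0 0;-1 0 0 0.23 0 0 0;-1 0 0 0 0 0 0;1 0 0 0 0 0 0;1 0 0 0 0 0 0;1 0 0 0 0 0 0;1 0 0 0 0 0 0;1 0 0 0 0 0 0;1 0 0 0 0 0 0", "force": 40}}

```text
t: 4.7
eef_pos: [0.6281, -0.3225, 0.0331]
tool_rot: [0.001, 1.0, -0.0, 0.002]
contact_force: [-1.1, 0.0, 7.1]
gripper_width: 0.614
```

Emit:
{"fn": "apply_moves", "kwargs": {"moves": "1 0 0 -0.2 0 0 0;1 0 0 -0.3 0 0 0;1 0 0 -0.3 0 0 0;1 0 0 -0.3 0 0 0;1 0 0 -0.3 0 0 0;1 0 0 0 0 0 0"}}

```text
t: 5.2
eef_pos: [0.6305, -0.3236, 0.2086]
tool_rot: [0.003, 1.0, -0.0, 0.007]
contact_force: [1.4, -1.6, -0.6]
gripper_width: 0.615
```

Emit:
{"fn": "apply_moves", "kwargs": {"moves": "1 0 -0.3 0 0 0 0;1 0 -0.3 0 0 0 0;1 0 -0.3 0 0 0 0;1 0 -0.3 0 0 0 0;1 0 -0.3 0 0 0 0;1 0 -0.3 0 0 0 0;1 0 -0.3 0 0 0 0;1 0 -0.3 0 0 0 0;1 0 -0.3 0 0 0 0;1 0 -0.2 0 0 0 0;1 0 0 0 0 0 0;1 0 0 0 0 0 0"}}

```text
t: 6.2
eef_pos: [0.6264, 0.0292, 0.1988]
tool_rot: [-0.0, 1.0, 0.002, 0.001]
contact_force: [0.5, -0.6, -1.7]
gripper_width: 0.615
```

Emit:
{"fn": "apply_moves", "kwargs": {"moves": "1 0 0 0 0 0 0;1 0 0 0 0 0 0;1 0 0 0 0 0 0"}}

```text
t: 6.45
eef_pos: [0.6263, 0.0248, 0.198]
tool_rot: [0.0, 1.0, -0.001, 0.0]
contact_force: [-0.8, -0.6, -1.3]
gripper_width: 0.616
```

```bash
python3 - <<'E'
from h import *
p=cam('wrist'); save(p,'w4.png');s=bot.get_obs();print(s['t'],s['eef_pos'],s['tool_rot'],s['gripper_width'])
for x in nets.spot_point(p,'filter_row')[:4]: print(np.round(x['location'],1),x['score'],np.round(onz(p,x['location'],0.03),3))
for x in nets.spot_point(p,'ledge')[:4]: print('ledge',np.round(x['location'],1),x['score'],np.round(onz(p,x['location'],0.0),3))
E
```

```text
6.5 [0.62628347 0.02506787 0.19790495] [ 2.50154346e-04  9.99999216e-01 -1.21568116e-03  1.66108172e-04] 0.6185745577206313
```

View pics/w4.png

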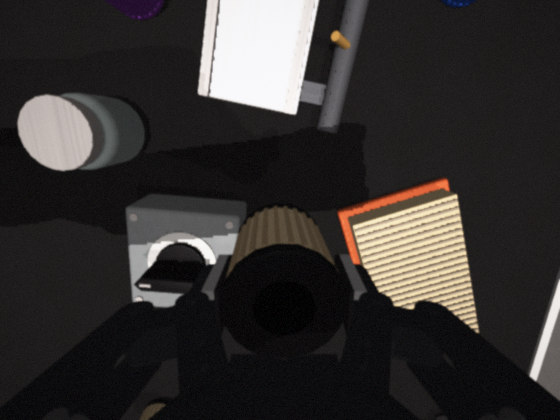

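The filter is held upright. The ledge's near end shows corners at about (199,96) and (300,113).

```bash
python3 - <<'E'
from h import *
p=cam('wrist')
for uv in [(199,95),(208,2),(299,111),(318,5)]: print(uv,onz(p,uv,.037),onz(p,uv,.03))
save(p,'w4c.png',cv2.resize(p['image'][0:140,170:370],(800,560),interpolation=3))
E
```

```text
(199, 95) [0.54535831 0.12533589 0.037     ] [0.54347894 0.12588596 0.03      ]
(208, 2) [0.56011443 0.20254942 0.037     ] [0.55857415 0.20487384 0.03      ]
(299, 111) [0.64240984 0.1104639  0.037     ] [0.6427607  0.11067221 0.03      ]
(318, 5) [0.65817923 0.20005688 0.037     ] [0.65889247 0.20232403 0.03      ]
```

View pics/w4c.png

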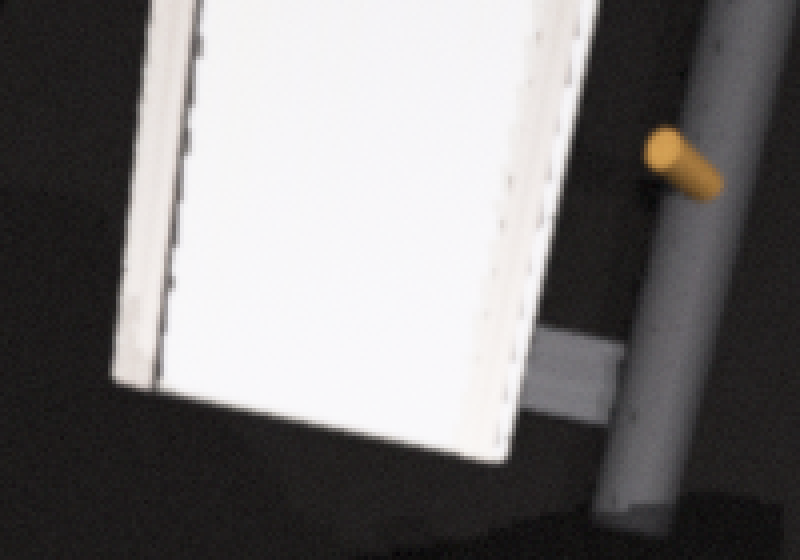

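The ledge yaw is about -10° and its centre about (0.615,0.241). I'll align with it and look closer.

Emit:
{"fn": "apply_moves", "kwargs": {"moves": "1 -0.08 -0.31 0 0 0 0;1 -0.08 -0.31 0 0 0 0;1 -0.09 -0.31 0 0 0 0;1 0 0 0 0 0 0.83;1 0 0 0 0 0 0.83;1 0 0 0 0 0 0.84;1 0 0 0 0 0 0;1 0 0 0 0 0 0;1 0 0 0 0 0 0;1 0 0 0 0 0 0"}}

```text
t: 7.48
eef_pos: [0.5963, 0.1381, 0.1977]
tool_rot: [-0.0, 0.996, -0.087, -0.0]
contact_force: [-0.9, 0.5, -2.3]
gripper_width: 0.616
```

```bash
python3 - <<'E'
from h import *
s=bot.get_obs();p=cam('wrist'); save(p,'w5.png');s=bot.get_obs();print(s['t'],s['eef_pos'],s['tool_rot'],s['gripper_width'])
for x in nets.spot_point(p,'filter_row')[:4]: print(np.round(x['location'],1),x['score'],np.round(onz(p,x['location'],0.03),3))
for x in nets.spot_point(p,'ledge')[:4]: print('ledge',np.round(x['location'],1),x['score'],np.round(onz(p,x['location'],0.0),3))
E
```

```text
7.5333 [0.5962313  0.1381186  0.19768319] [-3.87584711e-05  9.96213961e-01 -8.69352734e-02 -1.80730424e-05] 0.6176575877808905
[175.1 132.4] 0.76 [0.498 0.221 0.03 ]
[459.   64.8] 0.59 [0.786 0.234 0.03 ]
ledge [283.4  97.3] 0.92 [0.614 0.237 0.   ]
```

View pics/w5.png

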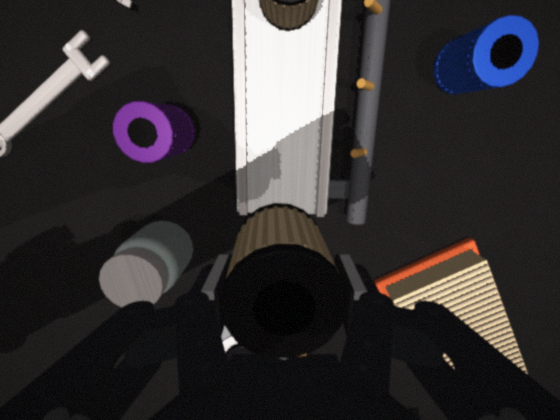

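Row filter B's goal side is visible: the near base edge of the row filter is at about (289,28), and the ledge lips are at columns 236 and 328 in row 213.

```bash
python3 - <<'E'
from h import *
p=cam('wrist')
c=p['image'][0:220,220:360]; save(p,'w5c.png',cv2.resize(c,(382,600),interpolation=3))
for uv in [(237,214),(232,2),(327,216),(342,2)]: print(uv,onz(p,uv,.037))
print(onz(p,(289,28.5),.03))
E
```

```text
(237, 214) [0.54323435 0.12589779 0.037     ]
(232, 2) [0.58247831 0.32024717 0.037     ]
(327, 216) [0.63955373 0.10654806 0.037     ]
(342, 2) [0.67897864 0.30320377 0.037     ]
[0.62942188 0.29279137 0.03      ]
```

View pics/w5c.png

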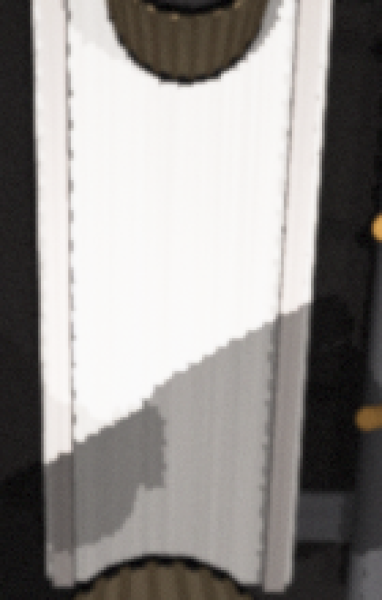

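Refined: ledge yaw is -11.35°, and the row filter sits at ledge y of about +0.081. B's target is ledge y of about +0.019.

Emit:
{"fn": "apply_moves", "kwargs": {"moves": "1 0 0 0 0 0 0.34;1 0 -0.3 0 0 0 0;1 0 -0.3 0 0 0 0;1 0 -0.3 0 0 0 0;1 0 -0.1 0 0 0 0;1 0 0 0.25 0 0 0;1 0 0 0.25 0 0 0;1 0 0 0.25 0 0 0;1 0 0 0.2 0 0 0;1 0 0 0.1 0 0 0;1 0 0 0 0 0 0;1 0 0 0 0 0 0"}}

```text
t: 8.68
eef_pos: [0.62, 0.256, 0.072]
tool_rot: [0.0, 0.995, -0.099, -0.0]
contact_force: [0.6, 0.7, -1.4]
gripper_width: 0.615
```

```bash
python3 - <<'E'
from h import *
ims=[]
for n,(r,c) in {'wrist':((0,420),(0,560)),'side':((140,240),(190,310)),'scene':((130,230),(290,400))}.items():
    p=cam(n); ims.append(cv2.resize(p['image'][r[0]:r[1],c[0]:c[1]],(400,300),interpolation=3))
save(p,'w6.png',np.vstack([np.hstack(ims[:2]),np.hstack([ims[2],ims[2]])]))
s=bot.get_obs();print(s['t'],s['eef_pos'],s['tool_rot'],s['contact_force'])
E
```

```text
8.8333 [0.62129738 0.25660152 0.07392103] [-9.62559304e-04  9.95067083e-01 -9.91876387e-02  1.54481213e-03] [ 0.27692698 -0.43173261 -1.48920389]
```

View pics/w6.png

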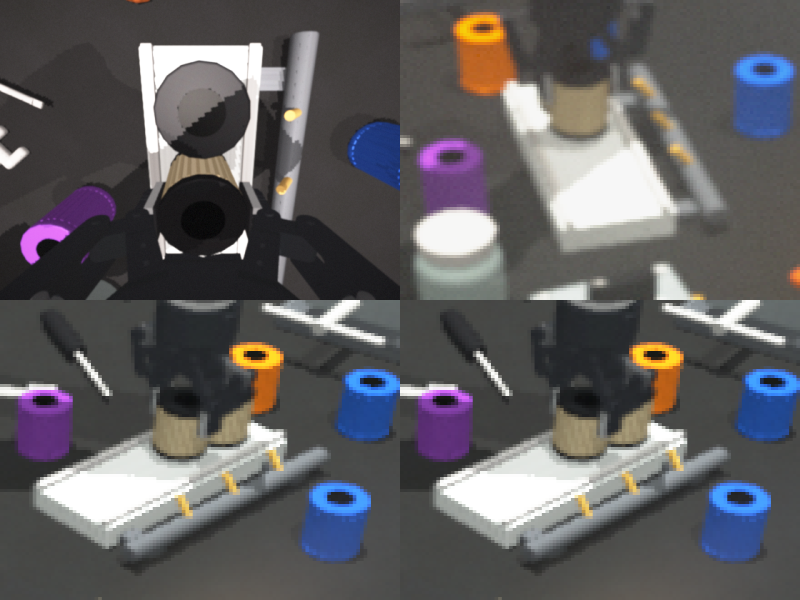

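Emit:
{"fn": "apply_moves", "kwargs": {"moves": "1 0 0 0.06 0 0 0;1 0 0 0.02 0 0 0;1 0 0 0 0 0 0;1 0 0 0 0 0 0;1 0 0 0 0 0 0"}}

```text
t: 9.25
eef_pos: [0.6206, 0.2564, 0.0632]
tool_rot: [-0.001, 0.995, -0.099, 0.001]
contact_force: [-1.6, -0.8, 5.9]
gripper_width: 0.617
```

```bash
python3 - <<'E'
from h import *
p=cam('wrist');save(p,'w7.png')
s=bot.get_obs();print(s['t'],s['eef_pos'],s['tool_rot'],s['contact_force'])
E
```

```text
9.3 [0.62052106 0.25646356 0.06322501] [-5.64528458e-04  9.95088795e-01 -9.89814809e-02  7.98989890e-04] [-1.68169986 -1.04329105  6.2297126 ]
```

View pics/w7.png

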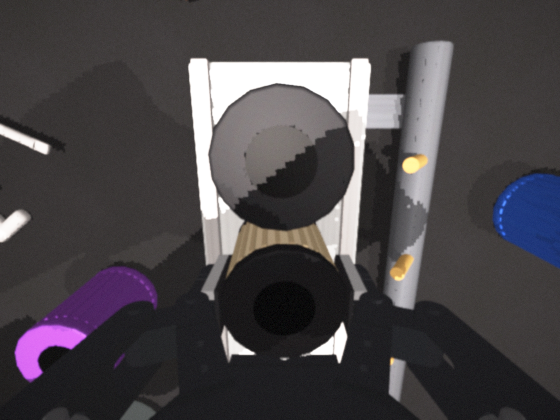

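The force is up 6 N, so it stands on the floor. Release and rise.

Emit:
{"fn": "apply_moves", "kwargs": {"moves": "-0.6 0 0 -0.01 0 0 0;-0.6 0 0 0 0 0 0;-0.6 0 0 0 0 0 0;-0.6 0 0 0 0 0 0;-0.6 0 0 -0.1 0 0 0;-0.6 0 0 -0.2 0 0 0;-0.6 0 0 -0.3 0 0 0;-0.6 0 0 -0.3 0 0 0;-0.8 0 0 -0.25 0 0 0;-1 0 0.3 0 0 0 0;-1 0 0.3 0 0 0 0;-1 0 0.3 0 0 0 0"}}

```text
t: 10.3
eef_pos: [0.5985, 0.1496, 0.203]
tool_rot: [-0.0, 0.995, -0.098, 0.001]
contact_force: [0.5, -1.0, -0.9]
gripper_width: 0.996
```

Emit:
{"fn": "apply_moves", "kwargs": {"moves": "-1 0 0 0 0 0 0;-1 0 0 0 0 0 0;-1 0 0 0 0 0 0;-1 0 0 0 0 0 0"}}

```text
t: 10.63
eef_pos: [0.5986, 0.152, 0.2017]
tool_rot: [-0.001, 0.995, -0.098, 0.0]
contact_force: [-0.7, 0.4, 0.0]
gripper_width: 0.998
```

```bash
python3 - <<'E'
from h import *
p=cam('wrist');save(p,'w8.png')
s=bot.get_obs();print(s['t'],s['eef_pos'],s['tool_rot'],s['gripper_width'])
E
```

```text
10.6833 [0.59854161 0.15205827 0.20147896] [-4.73078716e-04  9.95205363e-01 -9.78062417e-02  3.65922616e-05] 1.0002591435913968
```

View pics/w8.png

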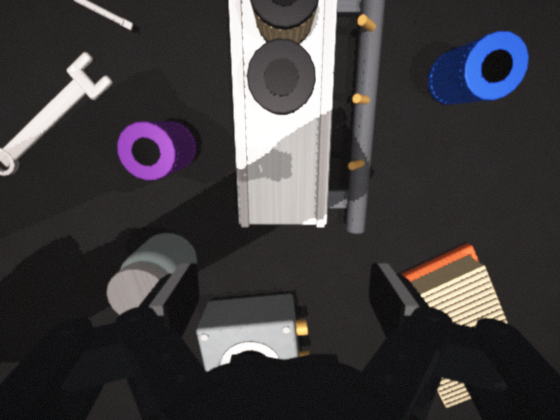

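B stands at (282,76), close to the row filter. Going for A.

Emit:
{"fn": "apply_moves", "kwargs": {"moves": "-1 -0.04 0.2 0 0 0 0;-1 -0.04 0.32 0 0 0 0;-1 -0.04 0.32 0 0 0 0;-1 -0.04 0.32 0 0 0 0;-1 -0.04 0.32 0 0 0 0;-1 -0.04 0.32 0 0 0 0;-1 -0.04 0.32 0 0 0 0;-1 -0.04 0.32 0 0 0 0;-1 -0.04 0.32 0 0 0 0;-1 -0.04 0.32 0 0 0 0;-1 -0.04 0.32 0 0 0 0;-1 -0.04 0.32 0 0 0 0"}}

```text
t: 11.68
eef_pos: [0.4544, -0.2768, 0.2015]
tool_rot: [-0.0, 0.995, -0.098, 0.0]
contact_force: [0.7, 0.2, -0.0]
gripper_width: 1.004
```

Emit:
{"fn": "apply_moves", "kwargs": {"moves": "-1 -0.03 0.3 0.2 0 0 0;-1 0 0.15 0.25 0 0 0;-1 0 0 0.2 0 0 0;-1 0 0 0 0 0 0;-1 0 0 0 0 0 0;-1 0 0 0 0 0 0;-1 0 0 0 0 0 0"}}

```text
t: 12.27
eef_pos: [0.4423, -0.3265, 0.126]
tool_rot: [0.0, 0.995, -0.098, 0.001]
contact_force: [0.9, 1.2, 0.4]
gripper_width: 0.998
```

```bash
python3 - <<'E'
from h import *
p=cam('wrist');save(p,'w9.png')
s=bot.get_obs();print(s['t'],s['eef_pos'],s['tool_rot'],s['gripper_width'])
for X in [(.44,-.327)]: print(proj(p,X+(.07,)))
E
```

```text
12.3167 [ 0.44209779 -0.3266013   0.12595377] [ 3.71582950e-04  9.95189439e-01 -9.79580554e-02  1.43569030e-03] 0.998971012003964
[279.42439768 231.01782167]
```

View pics/w9.png

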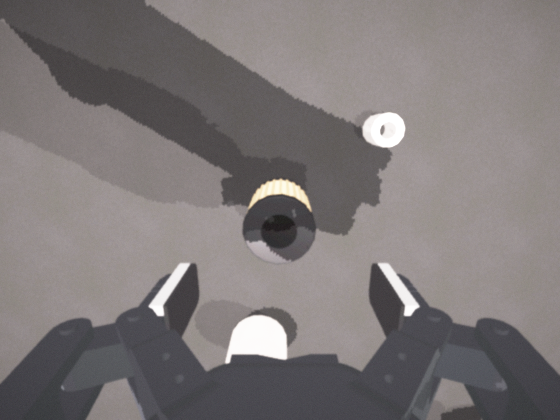

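```bash
python3 - <<'E'
from h import *
p=cam('wrist')
for z in (0,.15): print(z,onz(p,(258,318),z),onz(p,(230,345),z),onz(p,(288,345),z))
p=cam('scene')
for x in nets.spot_in(p,'spray_can')[:2]: print(x)
for X in [(.37,-.461)]: print(proj(p,X+(0,)),proj(p,X+(.15,)))
p=cam('side');save(p,'s9.png',p['image'][280:420,180:400])
E
```

```text
0 [ 0.39079044 -0.44758617  0.        ] [ 0.3521756  -0.47619243  0.        ] [ 0.41587072 -0.48906633  0.        ]
0.15 [ 0.42771389 -0.33896667  0.15      ] [ 0.41056936 -0.35166751  0.15      ] [ 0.43884923 -0.35738337  0.15      ]
{'rect': [110.0, 238.3, 146.7, 291.4], 'score': 0.58}
[131.52058337 278.41306178] [119.70271986 241.11345181]
```

View pics/s9.png

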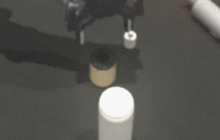

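The can is at least 0.13 m away, so it's clear. Descend and grip A.

Emit:
{"fn": "apply_moves", "kwargs": {"moves": "-1 -0.01 0 0.27 0 0 0;-1 0 0 0.27 0 0 0;-1 0 0 0.25 0 0 0;-1 0 0 0 0 0 0;-1 0 0 0 0 0 0;1 0 0 0 0 0 0;1 0 0 0 0 0 0;1 0 0 0 0 0 0;1 0 0 0 0 0 0;1 0 0 0 0 0 0;1 0 0 0 0 0 0;1 0 0 0 0 0 0"}}

```text
t: 13.52
eef_pos: [0.4404, -0.3277, 0.0316]
tool_rot: [0.001, 0.995, -0.099, 0.002]
contact_force: [-1.0, 0.8, 5.8]
gripper_width: 0.613
```

Emit:
{"fn": "apply_moves", "kwargs": {"moves": "1 0 0 -0.2 0 0 0;1 0 0 -0.3 0 0 0;1 0 0 -0.3 0 0 0;1 0 0 -0.3 0 0 0;1 0 0 -0.3 0 0 0;1 0.02 -0.2 0 0 0 0;1 0.04 -0.32 0 0 0 0;1 0.04 -0.32 0 0 0 0;1 0.04 -0.32 0 0 0 0;1 0.04 -0.32 0 0 0 0;1 0.04 -0.32 0 0 0 0;1 0.04 -0.32 0 0 0 0"}}

```text
t: 14.52
eef_pos: [0.5203, -0.0818, 0.1989]
tool_rot: [-0.0, 0.995, -0.099, 0.001]
contact_force: [1.4, -0.3, -1.4]
gripper_width: 0.615
```

Emit:
{"fn": "apply_moves", "kwargs": {"moves": "1 0.06 -0.32 0 0 0 0;1 0.06 -0.32 0 0 0 0;1 0.06 -0.32 0 0 0 0;1 0.06 -0.32 0 0 0 0;1 0.05 -0.3 0 0 0 0;1 0 -0.3 0 0 0 0;1 0 0 0 0 0 0;1 0 0 0 0 0 0;1 0 0 0 0 0 0;1 0 0 0 0 0 0;1 0 0 0 0 0 0"}}

```text
t: 15.43
eef_pos: [0.5985, 0.129, 0.1979]
tool_rot: [0.0, 0.995, -0.1, 0.0]
contact_force: [-0.1, 0.1, -1.2]
gripper_width: 0.613
```

```bash
python3 - <<'E'
from h import *
p=cam('wrist');save(p,'w10.png')
s=bot.get_obs();print(s['t'],s['eef_pos'],s['tool_rot'],s['gripper_width'])
E
```

```text
15.4833 [0.59850444 0.12918792 0.19787151] [ 1.82649136e-04  9.94976893e-01 -1.00104408e-01  2.36212654e-04] 0.6172941440123807
```

View pics/w10.png

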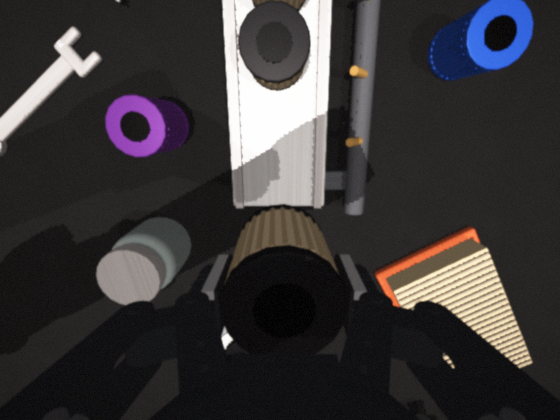

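```bash
cat >> h.py <<'E'
u=np.array([.197,.980]); v=np.array([.980,-.197]); C=np.array([.616,.2387])
def led(X): d=X[:2]-C; return np.round([d@v,d@u],4)
E
python3 - <<'E'
from h import *
p=cam('wrist');s=bot.get_obs()
b=onz(p,(274.5,41),.1); print('B cap',b,led(b)); b=onz(p,(276,88.5),.03); print('B front',b,led(b)+[0,.027])
print('tcp',led(s['eef_pos']))
for uv in [(234,206),(324,207)]: b=onz(p,uv,.037); print(led(b))
save(p,'w10c.png',cv2.resize(p['image'][0:220,200:400],(660,600),interpolation=3))
E
```

```text
B cap [0.61900218 0.25925698 0.1       ] [-0.0011  0.0207]
B front [0.61315942 0.23452288 0.03      ] [-0.002   0.0223]
tcp [ 0.0044 -0.1105]
[-0.0484 -0.1229]
[ 0.0489 -0.1243]
```

View pics/w10c.png

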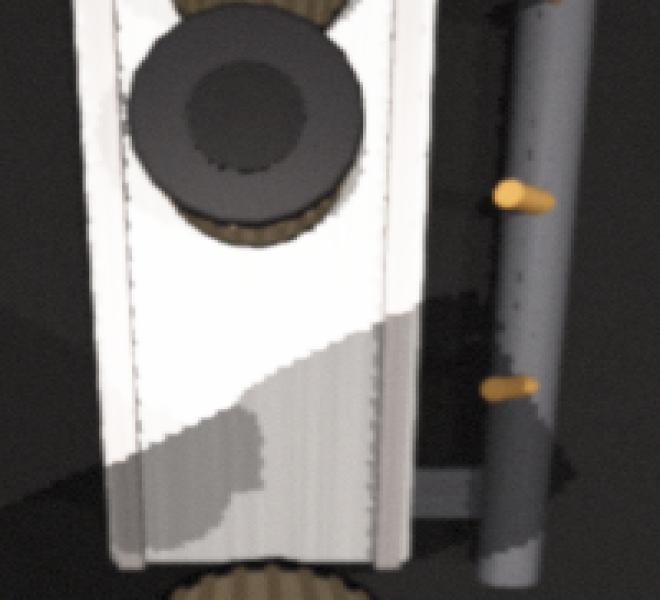

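B is at ledge y of about 0.021. A's target is -0.041.

Emit:
{"fn": "apply_moves", "kwargs": {"moves": "1 -0.037 -0.28 0 0 0 0;1 0 -0.3 0 0 0 0;1 0 0 0.2 0 0 0;1 0 0 0.25 0 0 0;1 0 0 0.25 0 0 0;1 0 0 0.2 0 0 0;1 0 0 0.13 0 0 0;1 0 0 0.06 0 0 0;1 0 0 0.035 0 0 0;1 0 0 0 0 0 0;1 0 0 0 0 0 0;1 0 0 0 0 0 0"}}

```text
t: 16.53
eef_pos: [0.6089, 0.2, 0.0637]
tool_rot: [-0.001, 0.995, -0.099, 0.001]
contact_force: [0.9, -0.7, -1.2]
gripper_width: 0.613
```

```bash
python3 - <<'E'
from h import *
p=cam('wrist');save(p,'w11.png')
s=bot.get_obs();print(s['t'],s['eef_pos'],led(s['eef_pos']),s['contact_force'])
E
```

```text
16.5833 [0.60872249 0.19998278 0.06361543] [ 0.0005 -0.0394] [ 0.32983888  0.12275668 -0.77874663]
```

View pics/w11.png

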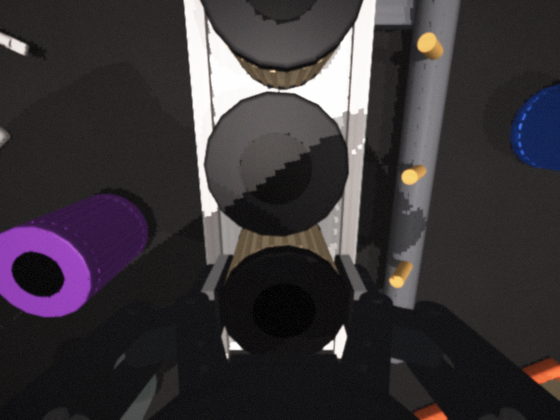

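Emit:
{"fn": "apply_moves", "kwargs": {"moves": "1 0 0 0.01 0 0 0;1 0 0 0.01 0 0 0;1 0 0 0 0 0 0;1 0 0 0 0 0 0"}}

```text
t: 16.92
eef_pos: [0.6086, 0.2005, 0.0617]
tool_rot: [-0.001, 0.995, -0.099, 0.001]
contact_force: [-2.0, -0.1, 8.6]
gripper_width: 0.613
```

Contact at +8.6 N. Release, then back out toward the pod.

Emit:
{"fn": "apply_moves", "kwargs": {"moves": "-0.6 0 0 -0.01 0 0 0;-0.6 0 0 0 0 0 0;-0.6 0 0 0 0 0 0;-0.6 0 0 0 0 0 0;-0.6 0 0 -0.1 0 0 0;-0.6 0 0 -0.2 0 0 0;-0.6 0 0 -0.3 0 0 0;-0.6 0 0 -0.3 0 0 0;-0.8 0 0 -0.25 0 0 0;-1 -0.1 0.3 -0.1 0 0 0;-1 -0.1 0.3 0 0 0 0;-1 -0.1 0.3 0 0 0 0"}}

```text
t: 17.92
eef_pos: [0.5514, 0.1006, 0.2134]
tool_rot: [-0.001, 0.995, -0.098, 0.002]
contact_force: [0.3, -1.1, -0.7]
gripper_width: 0.997
```

Emit:
{"fn": "apply_moves", "kwargs": {"moves": "-1 -0.1 0.3 0 0 0 0;-1 0 0.3 0 0 0 0;-1 0 0.3 0 0 0 0;-1 0 0.3 0 0 0 0;-1 0 0 0 0 0 0;-1 0 0 0 0 0 0;-1 0 0 0 0 0 0;-1 0 0 0 0 0 0"}}

```text
t: 18.58
eef_pos: [0.5115, -0.0362, 0.2116]
tool_rot: [-0.0, 0.995, -0.098, 0.0]
contact_force: [0.5, -0.1, 0.4]
gripper_width: 1.002
```

```bash
python3 - <<'E'
from h import *
p=cam('wrist');save(p,'w12.png')
s=bot.get_obs();print(s['t'],s['eef_pos'],s['tool_rot'])
for k in ['selector_grip','pod']:
    for x in nets.spot_point(p,k)[:2]: print(k,x['location'],x['score'],onz(p,x['location'],.093 if k!='pod' else 0))
ims=[cv2.resize(p['image'],(400,300))]
for n,(r,c) in {'side':((140,240),(190,310)),'scene':((130,230),(290,400))}.items():
    p=cam(n); ims.append(cv2.resize(p['image'][r[0]:r[1],c[0]:c[1]],(400,300),interpolation=3))
save(p,'w12m.png',np.hstack(ims[1:]))
E
```

```text
18.6333 [ 0.51151303 -0.03611951  0.21151027] [-2.66142179e-04  9.95212007e-01 -9.77392481e-02  1.74756369e-04]
selector_grip [292.1, 211.9] 0.64 [ 0.51898557 -0.04357424  0.093     ]
pod [291.5, 193.3] 0.79 [ 0.51997086 -0.04846602  0.        ]
```

View pics/w12.png

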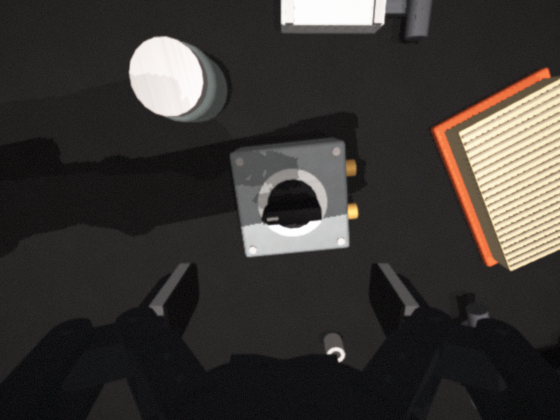

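View pics/w12m.png

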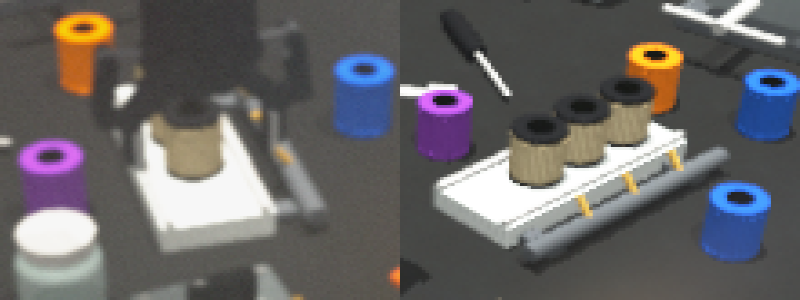

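The row of three stands neatly. Next I check the gaps and measure the knob bar.

```bash
python3 - <<'E'
from h import *
p=cam('scene')
X=[onz(p,uv,.1) for uv in [(327.95,172.7),(340.3,165.3),(352.4,159.7)]]
print([led(x) for x in X])
p=cam('wrist')
c=p['image'][130:265,220:370]; c=np.clip(c.astype(float)*1.8,0,255).astype(np.uint8); save(p,'k1.png',cv2.resize(c,(667,600),interpolation=2))
for uv in [(238,162),(336,152),(341,242),(252,250)]: print(onz(p,uv,.06))
E
```

```text
[array([-0.0001, -0.0434]), array([-0.0023,  0.0195]), array([0.0023, 0.0762])]
[0.47428179 0.00746995 0.06      ]
[ 0.57191218 -0.00202163  0.06      ]
[ 0.56328865 -0.09869239  0.06      ]
[ 0.46615671 -0.08893213  0.06      ]
```

View pics/k1.png

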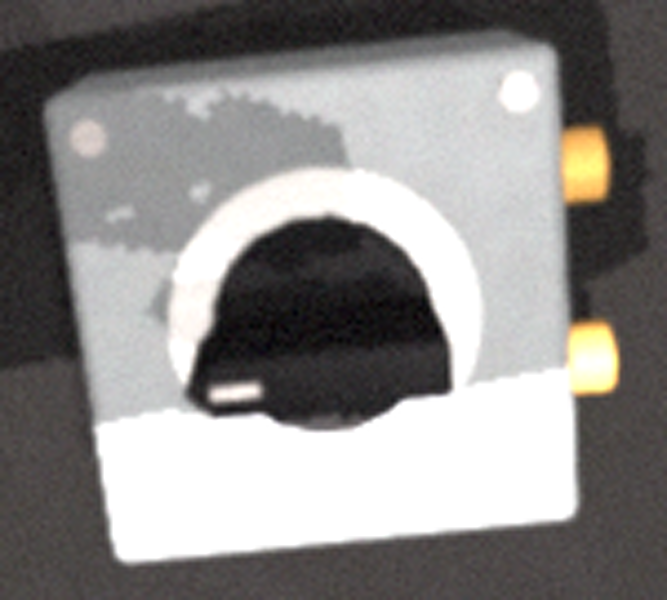

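Neighbour spacings measure about 63 and 57 mm, so step 1 is met. The pod yaw is about -5.4° and the knob axis about (0.519,-0.045). The bar's nose tick at (270,218) points -x. I'll turn the jaws across the bar.

Emit:
{"fn": "apply_moves", "kwargs": {"moves": "-1 0.076 0.061 0 0 0 0;-1 0 0 0 0 0 -1;-1 0 0 0 0 0 -1;-1 0 0 0 0 0 -1;-1 0 0 0 0 0 -1;-1 0 0 0 0 0 -1;-1 0 0 0 0 0 -1;-1 0 0 0 0 0 -1;-1 0 0 0 0 0 -1;-1 0 0 0 0 0 -1;-1 0 0 0 0 0 -1;-1 0 0 0 0 0 -1"}}

```text
t: 19.93
eef_pos: [0.5192, -0.0475, 0.2112]
tool_rot: [0.0, 0.959, 0.282, 0.0]
contact_force: [-0.3, -0.2, 0.5]
gripper_width: 0.999
```

Emit:
{"fn": "apply_moves", "kwargs": {"moves": "-1 0 0 0 0 0 -1;-1 0 0 0 0 0 -1;-1 0 0 0 0 0 -1;-1 0 0 0 0 0 -1;-1 0 0 0 0 0 -1;-1 0 0 0 0 0 -1;-1 0 0 0 0 0 -1;-1 0 0 0 0 0 -1;-1 0 0 0 0 0 -1;-1 0 0 0 0 0 -1;-1 0 0 0 0 0 -1;-1 0 0 0 0 0 -1"}}

```text
t: 20.93
eef_pos: [0.5192, -0.0475, 0.2112]
tool_rot: [0.0, 0.762, 0.648, 0.0]
contact_force: [-0.2, -0.0, -0.1]
gripper_width: 0.999
```

Emit:
{"fn": "apply_moves", "kwargs": {"moves": "-1 0 0 0 0 0 -1;-1 0 0 0 0 0 0;-1 0 0 0 0 0 0;-1 0 0 0 0 0 0;-1 0 0 0 0 0 0;-1 0 0 0 0 0 0"}}

```text
t: 21.43
eef_pos: [0.5187, -0.0467, 0.2112]
tool_rot: [-0.0, 0.74, 0.673, -0.0]
contact_force: [0.5, -0.1, 0.5]
gripper_width: 1.004
```

```bash
python3 - <<'E'
from h import *
p=cam('wrist')
s=bot.get_obs();q=s['tool_rot'];print(s['t'],s['eef_pos'],R.from_quat([q[1],q[2],q[3],q[0]]).as_matrix()[:,0],s['q'])
for k in ['selector_grip','pod']:
    for x in nets.spot_point(p,k)[:2]: print(k,x['location'],x['score'],onz(p,x['location'],.093 if k!='pod' else 0))
im=np.clip(p['image'].astype(float)*1.5,0,255).astype(np.uint8);save(p,'k2.png',cv2.resize(im,(800,600)))
E
```

```text
21.4833 [ 0.51869782 -0.04667855  0.21128235] [ 9.40626692e-02  9.95566278e-01 -7.61714173e-06] [ 0.09502786  0.2527136  -0.14697071  1.93510585  0.04483566  0.95678236
  1.4034149 ]
selector_grip [288.4, 203.5] 0.78 [ 0.51806602 -0.04177197  0.093     ]
selector_grip [397.1, 105.4] 0.22 [0.44137094 0.05702769 0.093     ]
pod [286.6, 185.9] 0.63 [ 0.52150312 -0.04282008  0.        ]
```

View pics/k2.png

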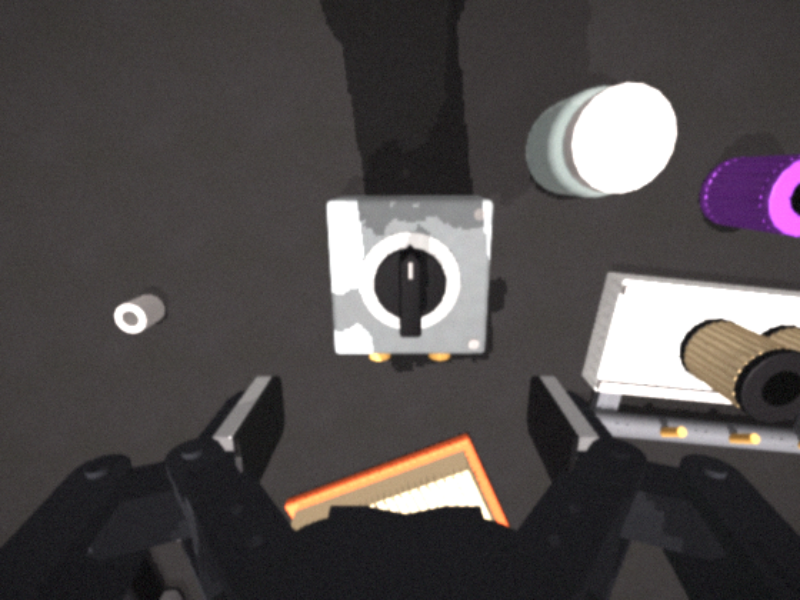

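The bar now shows vertical at column 287, aligned with the jaws' mid plane direction.

```bash
python3 - <<'E'
from h import *
p=cam('wrist')
f=.7
a=onz(p,(410*f,251*f),.106); b=onz(p,(410*f,334*f),.106); print(a,b,(a+b)/2,np.hypot(*(a-b)[:2]),np.degrees(np.arctan2(*(b-a)[1::-1])))
cs=[onz(p,(x*f,y*f),.06) for x,y in [(328,201),(492,201),(489,353),(337,353)]]; print(np.array(cs),np.mean(cs,0))
save(p,'k3.png',cv2.resize(np.clip(p['image'][130:260,220:355]*1.8,0,255).astype(np.uint8),(620,600),interpolation=2))
E
```

```text
[ 0.48964946 -0.04051499  0.106     ] [ 0.54283286 -0.04535937  0.106     ] [ 0.51624116 -0.04293718  0.106     ] 0.053403575903077385 -5.204604953993718
[[ 0.45821864 -0.09363977  0.06      ]
 [ 0.46881733  0.0184342   0.06      ]
 [ 0.5822652   0.01238583  0.06      ]
 [ 0.57128024 -0.10360511  0.06      ]] [ 0.52014535 -0.04160621  0.06      ]
```

View pics/k3.png

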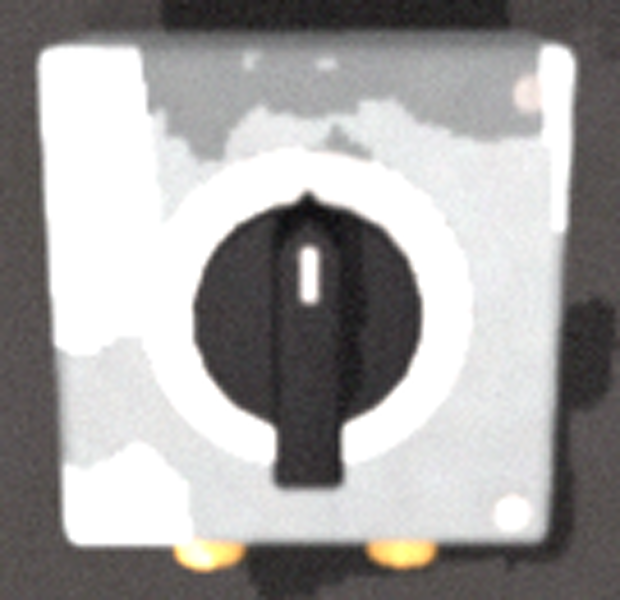

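The bar centre is about (0.518,-0.043) with yaw -5.2°. I'll shift 3.6 mm along tool x, descend and grip.

Emit:
{"fn": "apply_moves", "kwargs": {"moves": "-1 0.03 0 0.25 0 0 0;-1 0 0 0.25 0 0 0;-1 0 0 0.25 0 0 0;-1 0 0 0.25 0 0 0;-1 0 0 0.12 0 0 0;-1 0 0 0 0 0 0;-1 0 0 0 0 0 0;-1 0 0 0 0 0 0;-1 0 0 0 0 0 0", "force": 40}}

```text
t: 22.38
eef_pos: [0.5203, -0.0431, 0.0784]
tool_rot: [0.001, 0.739, 0.673, 0.001]
contact_force: [-0.7, 0.3, 0.9]
gripper_width: 1.0
```

```bash
python3 - <<'E'
from h import *
p=cam('wrist');s=bot.get_obs();print(s['t'],s['eef_pos'],s['contact_force'],s['torque'])
save(p,'k4.png',np.clip(p['image']*1.5,0,255).astype(np.uint8))
E
```

```text
22.4333 [ 0.52016914 -0.0431139   0.0783767 ] [0.11151258 0.41548212 1.15738614] [ 0.03187587 -0.02199991 -0.0230535 ]
```

View pics/k4.png

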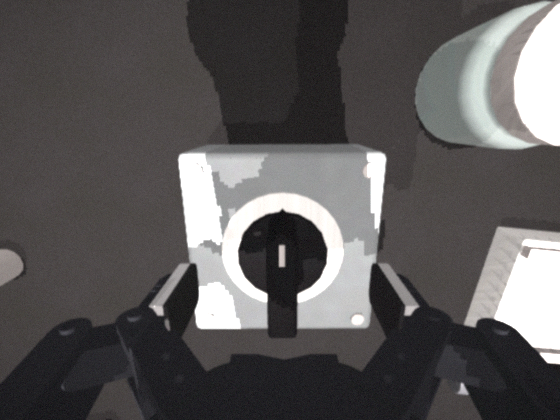

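The bar is centred at column 282 between the pads. Close.

Emit:
{"fn": "apply_moves", "kwargs": {"moves": "1 0 -0.01 0 0 0 0;1 0 0 0 0 0 0;1 0 0 0 0 0 0;1 0 0 0 0 0 0;1 0 0 0 0 0 0;1 0 0 0 0 0 0;1 0 0 0 0 0 0;1 0 0 0 0 0 0;1 0 0 0 0 0 0;1 0 0 0 0 0 0;1 0 0 0 0 0 0;1 0 0 0 0 0 0", "force": 70}}

```text
t: 23.43
eef_pos: [0.5178, -0.0435, 0.0771]
tool_rot: [0.0, 0.74, 0.673, -0.0]
contact_force: [-0.9, -2.7, 4.4]
gripper_width: 0.15
```

```bash
python3 - <<'E'
from h import *
s=bot.get_obs();print(s['t'],s['eef_pos'],s['contact_force'],s['torque'],s['gripper_width'])
E
```

```text
23.4333 [ 0.51777162 -0.0435271   0.07712285] [-0.90362945 -2.73600995  4.42810702] [-0.42640502  0.39820508  0.1039212 ] 0.15038246909243227
```

Gripped: width 0.15 is about 13 mm. I'll turn clockwise in stages and watch the torque.

Emit:
{"fn": "apply_moves", "kwargs": {"moves": "1 0 0 0 0 0 0.5;1 0 0 0 0 0 0.5;1 0 0 0 0 0 0.5;1 0 0 0 0 0 0.5;1 0 0 0 0 0 0.5;1 0 0 0 0 0 0;1 0 0 0 0 0 0"}}

```text
t: 24.02
eef_pos: [0.5178, -0.0433, 0.0771]
tool_rot: [0.0, 0.795, 0.606, -0.0]
contact_force: [-1.9, -2.2, 5.2]
gripper_width: 0.151
```

```bash
cat > k.py <<'E'
from h import *
import sys
s=bot.get_obs();q=s['tool_rot'];x=R.from_quat([q[1],q[2],q[3],q[0]]).as_matrix()[:,0]
print(s['t'],np.round(s['eef_pos'],4),np.round(s['contact_force'],1),np.round(s['torque'],3),s['gripper_width'],'yaw',np.degrees(np.arctan2(x[1],x[0])))
if len(sys.argv)>1:
    p=cam('wrist'); save(p,sys.argv[1],np.clip(p['image']*1.5,0,255).astype(np.uint8))
E
python3 k.py k5.png
```

```text
24.0167 [ 0.5178 -0.0433  0.0771] [-1.9 -2.2  5.2] [-0.367  0.405  0.121] 0.15061555838458957 yaw 74.62180646975276
```

View pics/k5.png

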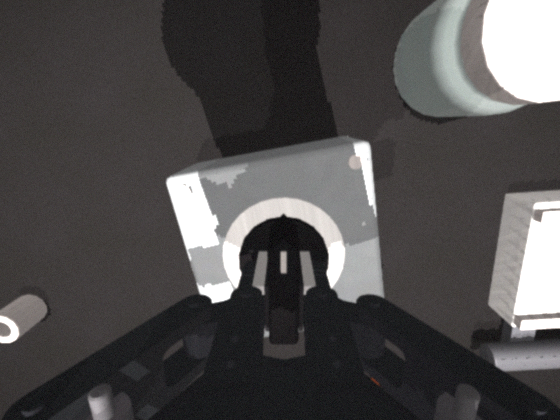

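The knob turns with the jaws. 65° to go, in stages.

Emit:
{"fn": "apply_moves", "kwargs": {"moves": "1 0 0 0 0 0 0.6;1 0 0 0 0 0 0.6;1 0 0 0 0 0 0.6;1 0 0 0 0 0 0.6;1 0 0 0 0 0 0.6;1 0 0 0 0 0 0.6;1 0 0 0 0 0 0.6;1 0 0 0 0 0 0.6;1 0 0 0 0 0 0.6;1 0 0 0 0 0 0.6;1 0 0 0 0 0 0;1 0 0 0 0 0 0"}}

```text
t: 25.07
eef_pos: [0.5181, -0.0429, 0.0771]
tool_rot: [0.0, 0.904, 0.428, 0.0]
contact_force: [-0.4, -0.4, 5.5]
gripper_width: 0.152
```

```bash
python3 k.py
```

```text
25.0667 [ 0.5181 -0.0429  0.0771] [-0.4 -0.4  5.5] [-0.092  0.217  0.101] 0.15170959117239177 yaw 50.72296198016345
```

Emit:
{"fn": "apply_moves", "kwargs": {"moves": "1 0 0 0 0 0 0.6;1 0 0 0 0 0 0.6;1 0 0 0 0 0 0.6;1 0 0 0 0 0 0.6;1 0 0 0 0 0 0.6;1 0 0 0 0 0 0.6;1 0 0 0 0 0 0.6;1 0 0 0 0 0 0.6;1 0 0 0 0 0 0;1 0 0 0 0 0 0"}}

```text
t: 25.9
eef_pos: [0.5184, -0.0426, 0.0771]
tool_rot: [0.0, 0.962, 0.272, 0.001]
contact_force: [0.6, 0.6, 4.4]
gripper_width: 0.153
```

```bash
python3 k.py k6.png
```

```text
25.9 [ 0.5184 -0.0426  0.0771] [0.6 0.6 4.4] [ 0.073 -0.116  0.143] 0.152937847210136 yaw 31.586896257972942
```

View pics/k6.png

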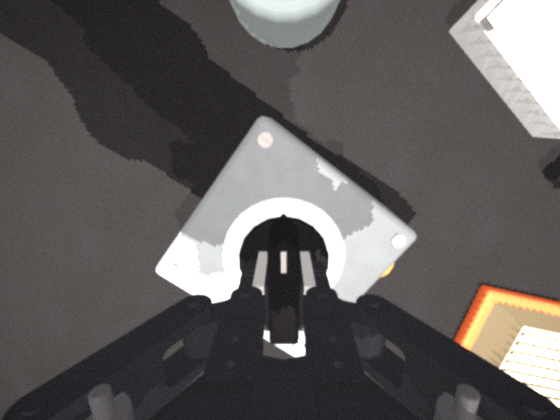

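53° turned, with the bar still aligned at column 284. I'll step slowly toward 75°.

Emit:
{"fn": "apply_moves", "kwargs": {"moves": "1 0 0 0 0 0 0.5;1 0 0 0 0 0 0.5;1 0 0 0 0 0 0.5;1 0 0 0 0 0 0.5;1 0 0 0 0 0 0.5;1 0 0 0 0 0 0.5;1 0 0 0 0 0 0.5;1 0 0 0 0 0 0.5;1 0 0 0 0 0 0.5;1 0 0 0 0 0 0;1 0 0 0 0 0 0"}}

```text
t: 26.87
eef_pos: [0.5188, -0.0425, 0.0771]
tool_rot: [-0.0, 0.993, 0.118, 0.001]
contact_force: [3.2, 2.2, 3.2]
gripper_width: 0.152
```

```bash
python3 k.py
```

```text
26.8667 [ 0.5188 -0.0425  0.0771] [3.2 2.2 3.2] [ 0.342 -0.623  0.124] 0.15248543283652233 yaw 13.559169439063744
```

Emit:
{"fn": "apply_moves", "kwargs": {"moves": "1 0 0 0 0 0 0.25;1 0 0 0 0 0 0.25;1 0 0 0 0 0 0;1 0 0 0 0 0 0"}}

```text
t: 27.2
eef_pos: [0.5188, -0.0425, 0.0772]
tool_rot: [-0.0, 0.995, 0.1, 0.001]
contact_force: [3.7, 3.4, 4.0]
gripper_width: 0.152
```

```bash
python3 k.py
```

```text
27.2 [ 0.5188 -0.0425  0.0772] [3.7 3.4 4. ] [ 0.523 -1.121  0.129] 0.1516972455256894 yaw 11.459004797869056
```

Emit:
{"fn": "apply_moves", "kwargs": {"moves": "1 0 0 0 0 0 0.25;1 0 0 0 0 0 0.2;1 0 0 0 0 0 0;1 0 0 0 0 0 0"}}

```text
t: 27.53
eef_pos: [0.5188, -0.0425, 0.0772]
tool_rot: [-0.0, 0.996, 0.084, 0.001]
contact_force: [4.5, 2.8, 2.0]
gripper_width: 0.152
```

```bash
python3 k.py k7.png
```

```text
27.5333 [ 0.5188 -0.0425  0.0772] [4.5 2.8 2. ] [ 0.556 -1.103  0.083] 0.15192166520170874 yaw 9.677006610220248
```

View pics/k7.png

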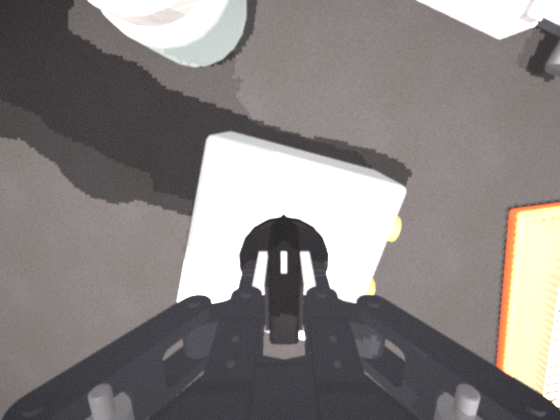

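The jaws have turned 74.9°, the torque is low (0.083 N m, just before the stop's rise), and the bar is aligned in the pads. Final check of the whole scene.

Emit:
{"fn": "apply_moves", "kwargs": {"moves": "1 0 0 0 0 0 0;1 0 0 0 0 0 0;1 0 0 0 0 0 0;1 0 0 0 0 0 0"}}

```text
t: 27.92
eef_pos: [0.5188, -0.0425, 0.0771]
tool_rot: [-0.0, 0.996, 0.084, 0.001]
contact_force: [5.3, 2.8, 2.0]
gripper_width: 0.148
```

```bash
python3 k.py; python3 - <<'E'
from h import *
a=cam('scene')['image']; p=cam('side')
save(p,'end.png',np.hstack([cv2.resize(a[110:320,90:420],(400,300)),cv2.resize(p['image'][110:390,120:480],(400,300))]))
E
```

```text
27.9167 [ 0.5188 -0.0425  0.0771] [5.3 2.8 2. ] [ 0.533 -1.129  0.2  ] 0.14779099318634925 yaw 9.672983383954517
```

View pics/end.png

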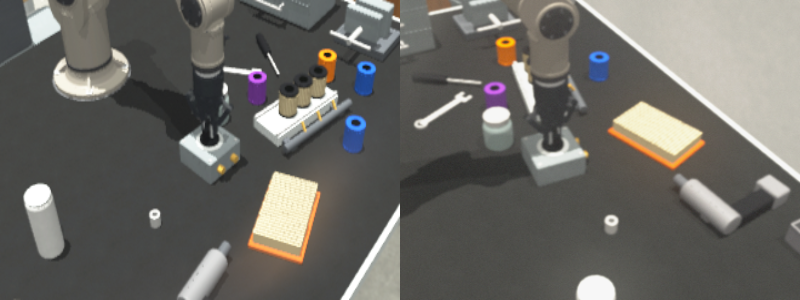

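The three filters stand in a row, the bystanders look unmoved, and the knob is held at the stop with the torque about to rise. Handing in.

```bash
python3 -c "
from station import bot
print(bot.hand_in())"
```

```text
the job is handed in; nothing more can be done
None
```

The job is handed in at about 28 s of the 67 s allowed. Both loose filters stand on the ledge in a row with the first, and the gripper is still holding the knob at the third stop. The hand-in gave no verdict.

- **Filters:** the three centres measure about 63 and 57 mm apart, so the gaps are about 9 and 3 mm. Each filter is within 3 mm of the channel's centre line. I measured this from camera pixels just after releasing the last filter. The final pictures show all three still standing there.
- **Knob:** I gripped the bar at 70 N and turned the jaws 74.9° clockwise, against 75° for the third stop. Wrist torque read 0.08 N m just before the stop, then 0.20 N m on the last reading, which fits sitting right at it. I took the knob angle from the jaw angle and the bar's alignment in the wrist picture, as there is no direct reading of it.
- **Other objects:** the spray can, socket, panel filter, driver, wrench, screwdriver and jar look unmoved in the final pictures. I did not measure their positions.
- **Checks that disagreed:** one early filter measurement, taken before the arm had settled, was about 15–25 mm off in y. I redid it before reaching for the filter. No other check failed.

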